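Loosen the left-hand blade cap of the blue desk fan

ROBOT

A 6-joint arm with a two-finger parallel gripper is mounted at the origin on the work surface. World frame = base frame: x ahead of the robot, y to its left, z up, the work surface at z = 0. Lengths are in m, angles in degrees, forces in N, time in s.
With the tool pointing down it reaches from about 0.325 to 0.875 m from the base axis. Payload 4.4 kg.
Tool frame: the origin (TCP) lies on the centre line of the jaws, within the pads' length; the fingertips stand 22 mm ahead of it and the grasp point (between the pads) lies 3 mm ahead of it (env.tips_ahead is the distance from the TCP to the fingertips, in m); z points along the fingers, y is the direction in which the jaws open and shut (so a half turn about z gives the same grasp; the last joint's range is limited). The gripper opens to 85 mm and grips with 20 to 120 N. Pads are 22 mm wide; open, the fingers measure 114 mm over their backs; the gripper's body (76 mm by 85 mm) begins 54 mm behind the grasp point. The pads swing forward as they close: fully open they stand 13 mm farther back than shut.
Start: joints at [-81.102, 11.837, 88.321, -0, 79.842, -8.623], TCP at [0.173, -0.548, 0.253] pointing down, gripper open.
Joint ranges: [-156.59, 156.59], [-49.26, 127.26], [12.9, 141.05], [-63.56, 243.56], [4.71, 150.69], [-161.64, 161.64]. Speed limits (degrees/s): [159.86, 159.86, 180, 180, 180, 180].

INTERFACE

Orientations are given as [roll, pitch, yaw] about the fixed x, y, z axes, in that order (R = Rz(yaw) Ry(pitch) Rx(roll)).
In Python, from plant import env gives the robot as it stands.
- The arm moves only by the tool play_rows, never from a script. Its argument "series" is a list of rows, each an object of numbers: "tx", "ty", "tz": the shift along the tool's x, y, z in m; "wx", "wy", "wz": the turn, a rotation vector about the tool's x, y, z in degrees; "grip": the gripper command: -1 is shut, 1 is fully open, values between are in proportion. In form: [{"tx": .., "ty": .., "tz": .., "wx": .., "wy": .., "wz": .., "grip": ..}, ...]. A call has 1 to 20 rows; each row is the pose to reach, as a shift and turn from the pose measured when the call began, along the tool's axes at that moment; what a row does not reach only later rows make up. A row lasts 1/10 s, in which the tool goes at most 50 mm and 8.59 degrees, less where a joint would pass 70% of its speed; a pose out of reach is approached as far as the arm can. A call with a gripper value outside its range is refused whole. The fingers move at their own pace and stop on an object; "force" is the grip in N (left out, the last holds). Time passes only in rows, so rows that repeat a pose let the fingers close. It gives the time, the measured TCP pose, the force and the opening at its end, in the units of the state.
- env.get_state(): the state, without advancing time (a new reading comes with each control period).
- env.capture(name): name is "scene" or "top" or "wrist"; returns a dict with "img" (400x640x3 uint8, red, green, blue), "camera_matrix" (3x3 intrinsics, pixels), "T" (4x4, takes a point from camera to world coordinates). Camera axes: x right, y up, looking along -z (the intrinsics and any distortion apply to the point x, -y, -z); pixel columns grow to the right and rows downward; lengths in m; the calibration is good to about 2 mm. The wrist camera is an equidistant fisheye: a pixel r from the principal point sees the ray r / f radians off the axis. A picture is of the moment at which its call begins. There is no depth.
- env.close_job(): hands the job in, once; it reports no verdict.
The state is a dict: "time_s": time; "qpos": joint angles; "joint_vel": joint speeds; "joint_torque": joint torques, N m; "eef_pos": TCP position; "tool_rot": TCP orientation; "force": force on the tool from outside, world axes, zero at the start; "ft_torque": the same for the moment, N m; "finger_gap": opening from 0.0 (shut) to 1.0 (fully open).
Only numpy, scipy, OpenCV 4.12 (cv2) and the standard library are available. Lean on these libraries where they do the work, as an engineer would, in place of code of your own. Each camera call takes 0.05 s, during which the arm holds its last target.

TASK

Both desk fans have been opened for cleaning. Loosen the cap that holds the blade of the fan with the blue blades by about a quarter turn, and let go of it; as on most fans it has a left-hand thread, so it comes loose clockwise. Do not loosen the cap of the orange-bladed fan.

Things in the scene. Friction and masses are not known exactly. Their poses are not given: they have to be found in the camera images.
- cap_blue_grip (a point): wing cap in the middle of the blue-bladed fan (face up, fixed; only the cap turns): black grip bar 44 long, 18 wide, 36 mm tall on a white flange 48 across, 8 thick. Point on the turning axis, 14 mm below the bar's top, 22 above the flange, 178 above desk. x along the bar to its white tick, y across it, z up. Hub, blades and guard (184 mm across) lie 30 mm or more below.
- cap_blue (a joint): turn of the blue-bladed fan's cap about its vertical axis, rad. 0 = dead tight (hard stop); grows as the cap is turned clockwise seen from above, which loosens it (left-hand thread); stop at 2.6. Starts at 0.05 to 0.3; anticlockwise only tightens it. Friction about 0.06 N m, no spring: stays where left, does not rise.
- cap_orange_grip (a point): wing cap in the middle of the orange-bladed fan (face up, fixed; only the cap turns): black grip bar 44 long, 18 wide, 36 mm tall on a white flange 48 across, 8 thick. Point on the turning axis, 14 mm below the bar's top, 22 above the flange, 178 above desk. x along the bar to its white tick, y across it, z up. Hub, blades and guard (184 mm across) lie 30 mm or more below.
- cap_orange (a joint): turn of the orange-bladed fan's cap about its vertical axis, rad. 0 = dead tight (hard stop); grows as the cap is turned clockwise seen from above, which loosens it (left-hand thread); stop at 2.6. Starts at 0.05 to 0.3; anticlockwise only tightens it. Friction about 0.06 N m, no spring: stays where left, does not rise.
Not all that is in view belongs to the job. What is shaped like the part that bears cap_blue_grip but green or red is not meant. Leave any purple look-alike of the part that bears cap_orange_grip alone.

How it is judged:
By the outcome, as a careful person would: the job done as asked, in the order asked, and still so for the second after the job is handed in, with the robot touching nothing.
It also fails if it takes over 32 s, if anything falls off the work surface, if the arm or the gripper's body presses on something with over 40 N, if the wrist force passes 120 N, or if a joint passes its speed limit or range.

## Working session

There is one attempt and no reset: what is moved stays moved. The work goes in short steps, Python scripts to look and compute and a tool call to move; the robot and the scene stay as the last step left them, time stands still between calls to the robot, and variables do not carry over. Pictures are saved under pics/ and viewed, and the job is handed in when it is done.

Besides the shell and the picture viewer there is one more tool, called after "Request:" as name(argument=value, ...), one argument or row to a line, values as JSON. play_rows: Moves the arm, as the interface text tells. Its arguments: {"type":"object","properties":{"series":{"type":"array","items":{"type":"object","properties":{"tx":{"type":"number"},"ty":{"type":"number"},"tz":{"type":"number"},"wx":{"type":"number"},"wy":{"type":"number"},"wz":{"type":"number"},"grip":{"type":"number"}}}},"force":{"type":"number"}},"required":["series"]}

```bash
mkdir -p pics; ls
python3 - <<'E'
from plant import env
import cv2
s=env.get_state();print(s)
for n in("scene","top","wrist"):
    c=env.capture(n);cv2.imwrite(f"pics/{n}0.png",c["img"][:,:,::-1]);print(n,c["camera_matrix"],c["T"],[k for k in c])
E
```

```text
pics
{'time_s': 0.0, 'qpos': array([-8.11020447e+01,  1.18840972e+01,  8.84073169e+01,  2.39812806e-03,
        7.98420092e+01, -8.62375270e+00]), 'joint_vel': array([0.0086065 , 0.03937372, 0.01654068, 0.15476493, 0.00021907,
       0.00948417]), 'joint_torque': array([-7.33607249e-04, -3.83036613e+01, -2.91597480e+01, -2.21856235e-04,
        1.05236584e-02,  4.89653704e-07]), 'eef_pos': array([ 0.17299381, -0.54759792,  0.25210638]), 'tool_rot': array([-1.79868439e+02, -2.23390449e-02,  1.75212567e+01]), 'force': array([-0.29993856, -0.08509554, -0.41849788]), 'ft_torque': array([ 0.03382895, -0.08947247, -0.00418095]), 'finger_gap': 0.9998058101126577}
scene [[375.2037861    0.         314.34581063]
 [  0.         375.2037861  191.74284823]
 [  0.           0.           1.        ]] [[ 0.78119137 -0.58880203  0.20749028  0.65356852]
 [ 0.62425875  0.74015518 -0.24994264 -0.41991464]
 [-0.00640827  0.32478066  0.94576766  1.06164911]
 [ 0.          0.          0.          1.        ]] ['img', 'camera_matrix', 'T']
top [[401.06263672   0.         318.24686863]
 [  0.         401.06263672 208.31220225]
 [  0.           0.           1.        ]] [[-0.02769674  0.99318126 -0.11324254  0.30939429]
 [-0.99956609 -0.02865331 -0.00682784 -0.18188752]
 [-0.01002606  0.1130043   0.99354391  1.39907582]
 [ 0.          0.          0.          1.        ]] ['img', 'camera_matrix', 'T']
wrist [[309.70691629   0.         317.61373557]
 [  0.         309.70691629 197.36954019]
 [  0.           0.           1.        ]] [[ 0.30056431  0.90106446  0.31264028  0.25267952]
 [-0.9537581   0.28483884  0.09598087 -0.52325047]
 [-0.00256714 -0.32703162  0.94500991  0.37260528]
 [ 0.          0.          0.          1.        ]] ['img', 'camera_matrix', 'T']
```

View pics/scene0.png

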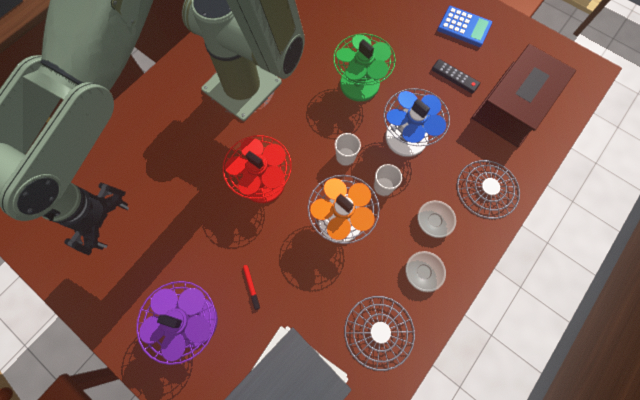

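View pics/top0.png

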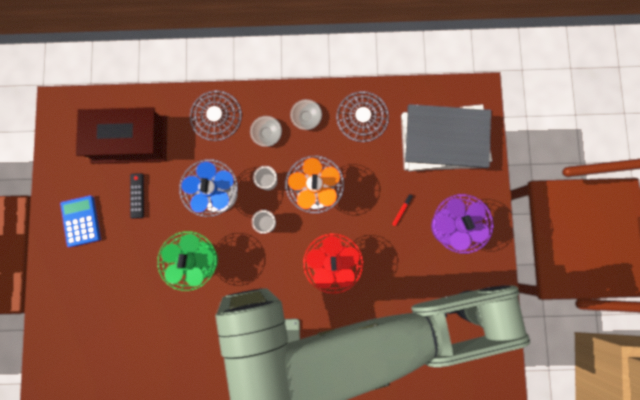

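View pics/wrist0.png

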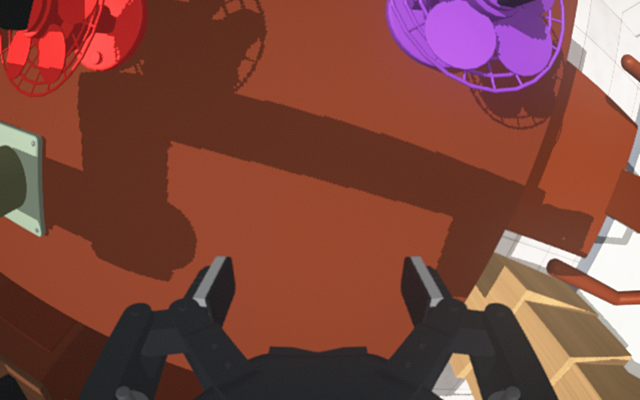

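Candidates:
- green fan: top (183,261), not meant
- red fan: top (333,263), not meant
- purple fan: top (467,222), to be left alone
- orange fan: top (314,183), must not be loosened
- blue fan: top (206,186), scene (420,108); its blue blades match the description

I'll confirm in a crop.

Run:
```python
import cv2,numpy as np
a=cv2.imread("pics/scene0.png")[75:165,370:460];b=cv2.imread("pics/top0.png")[151:221,171:241]
cv2.imwrite("pics/crop0.png",np.hstack([cv2.resize(a,(400,400),interpolation=cv2.INTER_CUBIC),cv2.resize(b,(400,400),interpolation=cv2.INTER_CUBIC)]))
```

```text
(no output)
```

View pics/crop0.png

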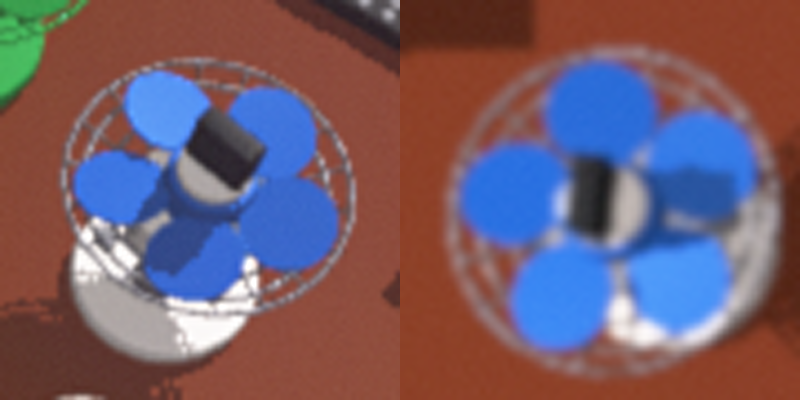

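The crop shows the blue-bladed fan with a white base: black bar at about crop (227,148) in the scene view and (590,195) in the top view. That is the one meant.

```bash
cat > h.py <<'E'
import numpy as np,cv2
def ray(c,u,v,fish=False):
    K=c["camera_matrix"];x=(u-K[0,2])/K[0,0];y=(v-K[1,2])/K[1,1]
    if fish:
        r=np.hypot(x,y);d=np.array([x/r*np.sin(r),-y/r*np.sin(r),-np.cos(r)]) if r>1e-9 else np.array([0,0,-1.])
    else: d=np.array([x,-y,-1.])
    return c["T"][:3,3],c["T"][:3,:3]@d
def onz(c,u,v,z,fish=False):
    o,d=ray(c,u,v,fish);return o+d*(z-o[2])/d[2]
def proj(c,p,fish=False):
    q=c["T"][:3,:3].T@(np.asarray(p)-c["T"][:3,3]);x,y,z=q[0],-q[1],-q[2];K=c["camera_matrix"]
    if fish:
        r=np.hypot(x,y);t=np.arctan2(r,z);x,y,z=x/r*t,y/r*t,1
    return K[0,0]*x/z+K[0,2],K[1,1]*y/z+K[1,2]
E
python3 - <<'E'
from h import *;from plant import env
for n,w in(("scene",(400,85,445,125)),("top",(196,172,216,200))):
    c=env.capture(n);x0,y0,x1,y1=w;im=c["img"][y0:y1,x0:x1].astype(int)
    m=(im.max(2)<75).astype(np.uint8)
    k,l,st,ce=cv2.connectedComponentsWithStats(m);i=1+np.argmax(st[1:,4]);u,v=ce[i]+[x0,y0]
    ys,xs=np.where(l==i);r=cv2.minAreaRect(np.c_[xs+x0,ys+y0].astype(np.float32));b=cv2.boxPoints(r)
    print(n,u,v,st[i],onz(c,u,v,.178),onz(c,u,v,.183));print(b.tolist(),[onz(c,*p,.192)[:2].round(4).tolist() for p in b])
E
```

```text
scene 419.2096774193548 109.29838709677419 [ 12  16  16  17 124] [0.53402204 0.17213021 0.178     ] [0.53469848 0.16878021 0.183     ]
[[410.4751892089844, 107.02763366699219], [416.3923034667969, 100.45304870605469], [428.2707824707031, 111.14366149902344], [422.3536682128906, 117.71824645996094]] [[0.514, 0.1542], [0.5151, 0.1807], [0.5577, 0.1729], [0.5563, 0.1467]]
top 204.34285714285716 184.8857142857143 [ 5  7  7 13 70] [0.53164982 0.17675183 0.178     ] [0.53073974 0.17528329 0.183     ]
[[200.81707763671875, 190.64634704589844], [202.14633178710938, 178.6829376220703], [207.8536376953125, 179.3170928955078], [206.52438354492188, 191.28050231933594]] [[0.5116, 0.1834], [0.5486, 0.1795], [0.5461, 0.1619], [0.5091, 0.1659]]
```

Request:
play_rows(
  series=[
    {"tx": 0.56,"ty": -0.58,"tz": -0.05,"wz": -60,"grip": 1},
    {"tx": 0.56,"ty": -0.58,"tz": -0.05,"wz": -60},
    {"tx": 0.56,"ty": -0.58,"tz": -0.05,"wz": -60},
    {"tx": 0.56,"ty": -0.58,"tz": -0.05,"wz": -60},
    {"tx": 0.56,"ty": -0.58,"tz": -0.05,"wz": -154},
    {"tx": 0.56,"ty": -0.58,"tz": -0.05,"wz": -154},
    {"tx": 0.56,"ty": -0.58,"tz": -0.05,"wz": -154},
    {"tx": 0.56,"ty": -0.58,"tz": -0.05,"wz": -154},
    {"tx": 0.56,"ty": -0.58,"tz": -0.05,"wz": -154},
    {"tx": 0.56,"ty": -0.58,"tz": -0.05,"wz": -154},
    {"tx": 0.56,"ty": -0.58,"tz": -0.05,"wz": -154},
    {"tx": 0.56,"ty": -0.58,"tz": -0.05,"wz": -154},
    {"tx": 0.56,"ty": -0.58,"tz": -0.05,"wz": -154},
    {"tx": 0.56,"ty": -0.58,"tz": -0.05,"wz": -154},
    {"tx": 0.56,"ty": -0.58,"tz": -0.05,"wz": -154},
    {"tx": 0.56,"ty": -0.58,"tz": -0.05,"wz": -154},
    {"tx": 0.56,"ty": -0.58,"tz": -0.05,"wz": -154},
    {"tx": 0.56,"ty": -0.58,"tz": -0.05,"wz": -154},
    {"tx": 0.56,"ty": -0.58,"tz": -0.05,"wz": -154},
    {"tx": 0.56,"ty": -0.58,"tz": -0.05,"wz": -154},
  ],
  force=40,
)

```text
$.series[0]: bad value
```

Run:
```python
from h import *;from plant import env
s=env.get_state();print(s)
c=env.capture("wrist");np.savez("w1.npz",**c);cv2.imwrite("pics/w1.png",c["img"][:,:,::-1])
print(proj(c,[.533,.174,.192],True))
```

```text
{'time_s': 0.25, 'qpos': array([-8.11026209e+01,  1.18616187e+01,  8.83613945e+01,  6.10899300e-04,
        7.98413627e+01, -8.62423032e+00]), 'joint_vel': array([ 0.11077958, -0.04485555, -0.21054716, -0.10474802,  0.02718896,
       -0.02327663]), 'joint_torque': array([ 1.27580097e-03, -3.82711780e+01, -2.91431952e+01, -1.75199320e-04,
        7.11435379e-03, -6.59240854e-06]), 'eef_pos': array([ 0.17304068, -0.54799264,  0.25270939]), 'tool_rot': array([-1.79936442e+02, -1.02477870e-02,  1.75214957e+01]), 'force': array([ 0.19621686, -0.37438999, -0.67091278]), 'ft_torque': array([-0.04350995, -0.04540165, -0.01345294]), 'finger_gap': 1.001278763369147}
(np.float64(-43.026794251671106), np.float64(-119.5421861200953))
```

View pics/w1.png

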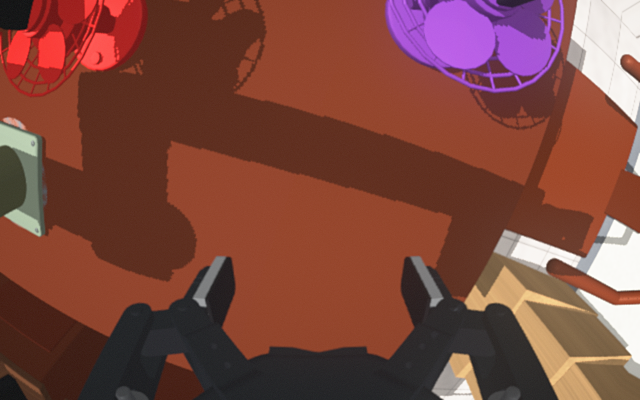

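The call was refused and the arm has not moved (wrist view unchanged). I'll give all seven fields.

Request:
play_rows(
  series=[
    {"tx": 0.56,"ty": -0.58,"tz": -0.05,"wx": 0,"wy": 0,"wz": -60,"grip": 1},
    {"tx": 0.56,"ty": -0.58,"tz": -0.05,"wx": 0,"wy": 0,"wz": -60,"grip": 1},
    {"tx": 0.56,"ty": -0.58,"tz": -0.05,"wx": 0,"wy": 0,"wz": -60,"grip": 1},
    {"tx": 0.56,"ty": -0.58,"tz": -0.05,"wx": 0,"wy": 0,"wz": -60,"grip": 1},
    {"tx": 0.56,"ty": -0.58,"tz": -0.05,"wx": 0,"wy": 0,"wz": -154,"grip": 1},
    {"tx": 0.56,"ty": -0.58,"tz": -0.05,"wx": 0,"wy": 0,"wz": -154,"grip": 1},
    {"tx": 0.56,"ty": -0.58,"tz": -0.05,"wx": 0,"wy": 0,"wz": -154,"grip": 1},
    {"tx": 0.56,"ty": -0.58,"tz": -0.05,"wx": 0,"wy": 0,"wz": -154,"grip": 1},
    {"tx": 0.56,"ty": -0.58,"tz": -0.05,"wx": 0,"wy": 0,"wz": -154,"grip": 1},
    {"tx": 0.56,"ty": -0.58,"tz": -0.05,"wx": 0,"wy": 0,"wz": -154,"grip": 1},
    {"tx": 0.56,"ty": -0.58,"tz": -0.05,"wx": 0,"wy": 0,"wz": -154,"grip": 1},
    {"tx": 0.56,"ty": -0.58,"tz": -0.05,"wx": 0,"wy": 0,"wz": -154,"grip": 1},
    {"tx": 0.56,"ty": -0.58,"tz": -0.05,"wx": 0,"wy": 0,"wz": -154,"grip": 1},
    {"tx": 0.56,"ty": -0.58,"tz": -0.05,"wx": 0,"wy": 0,"wz": -154,"grip": 1},
    {"tx": 0.56,"ty": -0.58,"tz": -0.05,"wx": 0,"wy": 0,"wz": -154,"grip": 1},
    {"tx": 0.56,"ty": -0.58,"tz": -0.05,"wx": 0,"wy": 0,"wz": -154,"grip": 1},
    {"tx": 0.56,"ty": -0.58,"tz": -0.05,"wx": 0,"wy": 0,"wz": -154,"grip": 1},
    {"tx": 0.56,"ty": -0.58,"tz": -0.05,"wx": 0,"wy": 0,"wz": -154,"grip": 1},
    {"tx": 0.56,"ty": -0.58,"tz": -0.05,"wx": 0,"wy": 0,"wz": -154,"grip": 1},
    {"tx": 0.56,"ty": -0.58,"tz": -0.05,"wx": 0,"wy": 0,"wz": -154,"grip": 1},
  ],
  force=40,
)

```text
time_s: 2.3
eef_pos: [0.5323, 0.1734, 0.3032]
tool_rot: [180.0, -0.0, 171.4]
force: [0.7, 0.3, 0.9]
finger_gap: 0.998
```

Run:
```python
from h import *;from plant import env
s=env.get_state();print(s)
c=env.capture("wrist");np.savez("w2.npz",**c);cv2.imwrite("pics/w2.png",c["img"][:,:,::-1])
print(proj(c,[.533,.174,.192],True))
```

```text
{'time_s': 2.3, 'qpos': array([ 9.16767256e+00,  8.01127122e+00,  8.68414340e+01,  4.31011116e-02,
        8.51684676e+01, -7.21897971e+01]), 'joint_vel': array([-0.43337312, -0.42449721,  0.27607246,  0.03916327,  0.02355354,
       -0.35117783]), 'joint_torque': array([ 2.78448164e-01, -3.61134553e+01, -3.01652491e+01,  2.12640065e-02,
       -6.14878954e-03, -3.21785908e-02]), 'eef_pos': array([0.53231793, 0.17344706, 0.30323352]), 'tool_rot': array([ 1.79965588e+02, -3.32952304e-02,  1.71353842e+02]), 'force': array([0.72537037, 0.34787778, 0.92902388]), 'ft_torque': array([ 0.03813795, -0.03749102, -0.03724588]), 'finger_gap': 0.9983006883720668}
(np.float64(319.3722170697274), np.float64(204.20195343607327))
```

View pics/w2.png

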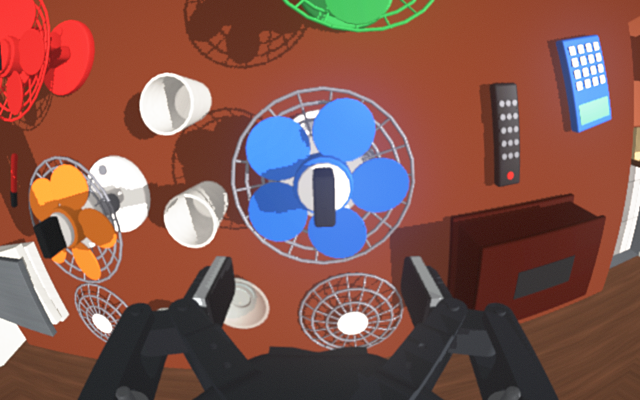

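The wrist view shows the blue fan centred under the gripper, its black bar at about (324,197) and nearly along the image vertical. Next I'll measure the bar's top.

Run:
```python
from h import *
c=dict(np.load("w2.npz"))
x0,y0,x1,y1=295,155,355,235
im=c["img"][y0:y1,x0:x1]
cv2.imwrite("pics/w2c.png",cv2.resize(im[:,:,::-1],None,fx=7,fy=7,interpolation=cv2.INTER_NEAREST))
m=(im.max(2)<70).astype(np.uint8);k,l,st,ce=cv2.connectedComponentsWithStats(m);i=1+np.argmax(st[1:,4])
ys,xs=np.where(l==i);P=np.c_[xs+x0,ys+y0]
for r in range(165,230,4):
    q=P[P[:,1]==r]
    if len(q):print(r,q[:,0].min(),q[:,0].max(),c["img"][r,q[:,0].min():q[:,0].max()+1:3].max(1))
W=np.array([onz(c,u,v,.192,True)[:2] for u,v in P]);r=cv2.minAreaRect((W*1000).astype(np.float32));print(r,cv2.boxPoints(r))
```

```text
Traceback (most recent call last):
ValueError: attempt to get argmax of an empty sequence
```

View pics/w2c.png

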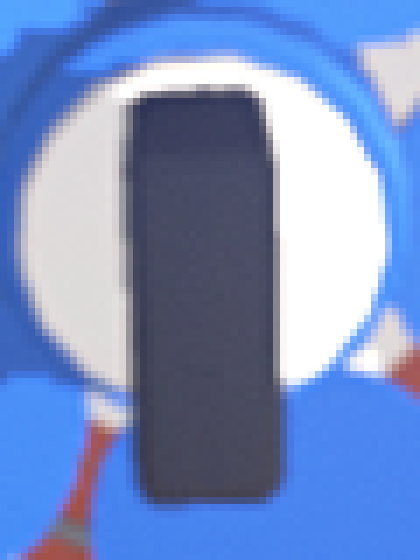

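Run:
```python
from h import *
c=dict(np.load("w2.npz"))
f=lambda x,y:onz(c,295+x/7-.5,155+y/7-.5,.192,True)[:2]
tl,tr,bl,br=[f(*p) for p in((134,150),(271,150),(138,500),(283,500))]
print(tl,tr,bl,br); print("wid",np.linalg.norm(tl-tr),np.linalg.norm(bl-br),"len",np.linalg.norm((tl+tr-bl-br)/2))
ce=(tl+tr+bl+br)/4;d=(bl+br-tl-tr)/2
print("centre",ce,"ang",np.degrees(np.arctan2(d[1],d[0])))
s=np.array([.5323,.1734]);a=np.radians(171.35);D=ce-s
print("tx",D@[np.cos(a),np.sin(a)],"ty",D@[np.sin(a),-np.cos(a)])
im=c["img"].astype(int);m=(im[:,:,2]<115)&(im.max(2)-im.min(2)<45)
for r in range(180,227,5):
    q=np.where(m[r,295:355])[0]+295;print(r,q.min(),q.max())
```

```text
[0.50926273 0.173094  ] [0.51154068 0.18808277] [0.55115651 0.16699116] [0.55375441 0.18379012]
wid 0.01516087565433767 0.01699864755217198 len 0.04237375036869136
centre [0.53142858 0.17798951] ang -7.0458902559971985
tx 0.0015517625663811771 ty 0.004406250449740981
180 313 333
185 313 333
190 314 333
195 314 333
200 314 333
205 314 333
210 314 334
215 315 334
220 315 334
225 316 332
```

Run:
```python
from h import *
c=dict(np.load("w2.npz"))
f=lambda x,y:onz(c,295+x/7-.5,155+y/7-.5,.156,True)[:2]
l,r,t,b=f(18,225),f(388,225),f(203,57),f(203,395)
print(l,r,t,b,np.linalg.norm(l-r),np.linalg.norm(t-b),(l+r)/2,(t+b)/2)
```

```text
[0.52642744 0.15481383] [0.5336489  0.20217856] [0.50807483 0.18168693] [0.55339868 0.17503965] 0.047912079697261675 0.04580870551496671 [0.53003817 0.1784962 ] [0.53073676 0.17836329]
```

Bar and flange fits agree: axis at (0.531, 0.178), bar at −7°. Descending.

Request:
play_rows(
  series=[
    {"tx": 0.0015,"ty": 0.0045,"tz": 0.03,"wx": 0,"wy": 0,"wz": -1.5,"grip": 1},
    {"tx": 0.0015,"ty": 0.0045,"tz": 0.06,"wx": 0,"wy": 0,"wz": -1.5,"grip": 1},
    {"tx": 0.0015,"ty": 0.0045,"tz": 0.09,"wx": 0,"wy": 0,"wz": -1.5,"grip": 0.5},
    {"tx": 0.0015,"ty": 0.0045,"tz": 0.11,"wx": 0,"wy": 0,"wz": -1.5,"grip": 0.2},
    {"tx": 0.0015,"ty": 0.0045,"tz": 0.12,"wx": 0,"wy": 0,"wz": -1.5,"grip": 0},
    {"tx": 0.0015,"ty": 0.0045,"tz": 0.12,"wx": 0,"wy": 0,"wz": -1.5,"grip": 0},
    {"tx": 0.0015,"ty": 0.0045,"tz": 0.12,"wx": 0,"wy": 0,"wz": -1.5,"grip": 0},
    {"tx": 0.0015,"ty": 0.0045,"tz": 0.12,"wx": 0,"wy": 0,"wz": -1.5,"grip": 0},
  ],
  force=40,
)

```text
time_s: 3.15
eef_pos: [0.5327, 0.1781, 0.1852]
tool_rot: [179.9, 0.2, 172.8]
force: [0.0, 0.1, 0.0]
finger_gap: 0.497
```

Run:
```python
from h import *;from plant import env
s=env.get_state();print(s['eef_pos'],s['tool_rot'],s['force'],s['finger_gap'])
c=env.capture("wrist");cv2.imwrite("pics/w3.png",c["img"][:,:,::-1])
```

```text
[0.53273735 0.17809062 0.18520546] [1.79902091e+02 1.67014830e-01 1.72821889e+02] [0.03864028 0.13223914 0.02992582] 0.4971784959676173
```

View pics/w3.png

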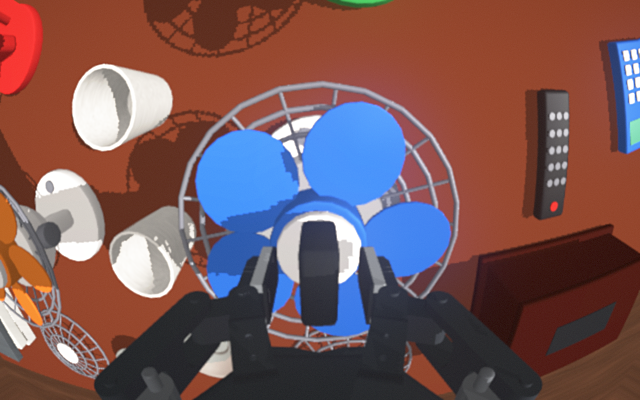

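The fingers (inner faces at about x 275 and 365, row 260) straddle the bar at about (319,270) evenly. Closing.

Request:
play_rows(
  series=[
    {"tx": 0.0015,"ty": 0,"tz": 0.002,"wx": 0,"wy": 0,"wz": 0,"grip": -0.3},
    {"tx": 0.0015,"ty": 0,"tz": 0.003,"wx": 0,"wy": 0,"wz": 0,"grip": -0.8},
    {"tx": 0.0015,"ty": 0,"tz": 0.003,"wx": 0,"wy": 0,"wz": 0,"grip": -1},
    {"tx": 0.0015,"ty": 0,"tz": 0.003,"wx": 0,"wy": 0,"wz": 0,"grip": -1},
    {"tx": 0.0015,"ty": 0,"tz": 0.003,"wx": 0,"wy": 0,"wz": 0,"grip": -1},
    {"tx": 0.0015,"ty": 0,"tz": 0.003,"wx": 0,"wy": 0,"wz": 0,"grip": -1},
  ],
  force=40,
)

```text
time_s: 3.8
eef_pos: [0.5317, 0.1786, 0.1833]
tool_rot: [179.9, 0.2, 172.8]
force: [-2.4, 0.7, 6.1]
finger_gap: 0.202
```

Run:
```python
from plant import env
s=env.get_state();print(s['qpos'],s['eef_pos'],s['tool_rot'],s['force'],s['ft_torque'],s['finger_gap'])
```

```text
[ 9.69758152e+00  1.38059756e+01  9.46305115e+01  6.84652660e-02
  7.12881661e+01 -7.31580145e+01] [0.53169494 0.17864835 0.18328794] [179.85806004   0.24470571 172.8334845 ] [-2.37736415  0.72756412  6.06200898] [-0.01419921  0.24580816 -0.06457325] 0.20219602717591764
```

Request:
play_rows(
  series=[
    {"tx": 0,"ty": 0,"tz": 0,"wx": 0,"wy": 0,"wz": 6,"grip": -1},
    {"tx": 0,"ty": 0,"tz": 0,"wx": 0,"wy": 0,"wz": 12,"grip": -1},
    {"tx": 0,"ty": 0,"tz": 0,"wx": 0,"wy": 0,"wz": 18,"grip": -1},
    {"tx": 0,"ty": 0,"tz": 0,"wx": 0,"wy": 0,"wz": 24,"grip": -1},
    {"tx": 0,"ty": 0,"tz": 0,"wx": 0,"wy": 0,"wz": 30,"grip": -1},
    {"tx": 0,"ty": 0,"tz": 0,"wx": 0,"wy": 0,"wz": 36,"grip": -1},
    {"tx": 0,"ty": 0,"tz": 0,"wx": 0,"wy": 0,"wz": 42,"grip": -1},
    {"tx": 0,"ty": 0,"tz": 0,"wx": 0,"wy": 0,"wz": 48,"grip": -1},
    {"tx": 0,"ty": 0,"tz": 0,"wx": 0,"wy": 0,"wz": 54,"grip": -1},
    {"tx": 0,"ty": 0,"tz": 0,"wx": 0,"wy": 0,"wz": 60,"grip": -1},
    {"tx": 0,"ty": 0,"tz": 0,"wx": 0,"wy": 0,"wz": 66,"grip": -1},
    {"tx": 0,"ty": 0,"tz": 0,"wx": 0,"wy": 0,"wz": 72,"grip": -1},
    {"tx": 0,"ty": 0,"tz": 0,"wx": 0,"wy": 0,"wz": 78,"grip": -1},
    {"tx": 0,"ty": 0,"tz": 0,"wx": 0,"wy": 0,"wz": 84,"grip": -1},
    {"tx": 0,"ty": 0,"tz": 0,"wx": 0,"wy": 0,"wz": 90,"grip": -1},
    {"tx": 0,"ty": 0,"tz": 0,"wx": 0,"wy": 0,"wz": 90,"grip": -1},
    {"tx": 0,"ty": 0,"tz": 0,"wx": 0,"wy": 0,"wz": 90,"grip": -1},
    {"tx": 0,"ty": 0,"tz": 0,"wx": 0,"wy": 0,"wz": 90,"grip": -1},
  ],
  force=40,
)

```text
time_s: 5.6
eef_pos: [0.5336, 0.1802, 0.1833]
tool_rot: [179.5, -0.4, 82.8]
force: [6.2, 5.3, -4.0]
finger_gap: 0.205
```

Run:
```python
from plant import env
import cv2
s=env.get_state();print(s['qpos'],s['eef_pos'],s['tool_rot'],s['force'],s['ft_torque'],s['finger_gap'])
c=env.capture("wrist");cv2.imwrite("pics/w4.png",c["img"][:,:,::-1])
```

```text
[ 9.74774759 13.8719111  94.54274926  0.21488465 71.0015831  16.84944412] [0.5335722  0.18018344 0.18334546] [179.50051317  -0.36429823  82.8309724 ] [ 6.2091931   5.33356567 -4.04124576] [ 0.65376778 -0.73965638 -0.01169666] 0.20479757470328747
```

View pics/w4.png

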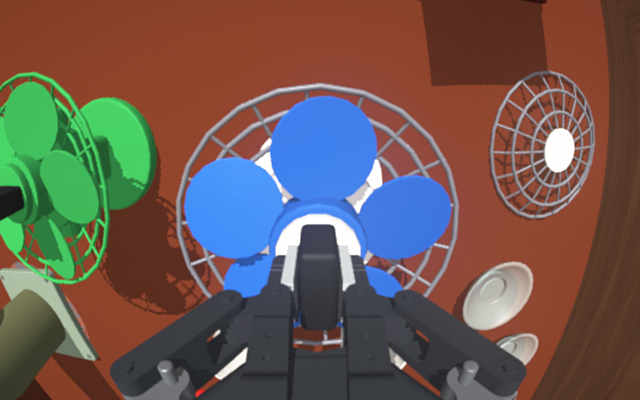

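The bar at (319,275) has turned with the gripper. Releasing and rising.

Request:
play_rows(
  series=[
    {"tx": 0,"ty": 0,"tz": 0,"wx": 0,"wy": 0,"wz": 0,"grip": 0.2},
    {"tx": 0,"ty": 0,"tz": 0,"wx": 0,"wy": 0,"wz": 0,"grip": 0.2},
    {"tx": 0,"ty": 0,"tz": 0,"wx": 0,"wy": 0,"wz": 0,"grip": 0.2},
    {"tx": 0,"ty": 0,"tz": 0,"wx": 0,"wy": 0,"wz": 0,"grip": 0.2},
    {"tx": 0,"ty": 0,"tz": -0.03,"wx": 0,"wy": 0,"wz": 0,"grip": 0.2},
    {"tx": 0,"ty": 0,"tz": -0.06,"wx": 0,"wy": 0,"wz": 0,"grip": 0.2},
    {"tx": 0,"ty": 0,"tz": -0.1,"wx": 0,"wy": 0,"wz": 0,"grip": 0.5},
    {"tx": 0,"ty": 0,"tz": -0.12,"wx": 0,"wy": 0,"wz": 0,"grip": 0.5},
    {"tx": 0,"ty": 0,"tz": -0.12,"wx": 0,"wy": 0,"wz": 0,"grip": 0.5},
    {"tx": 0,"ty": 0,"tz": -0.12,"wx": 0,"wy": 0,"wz": 0,"grip": 0.5},
  ],
  force=40,
)

```text
time_s: 6.65
eef_pos: [0.5323, 0.1794, 0.3031]
tool_rot: [179.5, -0.4, 82.8]
force: [-0.5, 0.0, 0.2]
finger_gap: 0.745
```

Run:
```python
from plant import env
import cv2
s=env.get_state();print(s['eef_pos'],s['tool_rot'],s['force'],s['finger_gap'])
c=env.capture("wrist");cv2.imwrite("pics/w5.png",c["img"][:,:,::-1])
from h import *
np.savez("w5.npz",**c)
cv2.imwrite("pics/w5c.png",cv2.resize(c["img"][150:240,280:370,::-1],None,fx=6,fy=6,interpolation=cv2.INTER_NEAREST))
```

```text
[0.53225768 0.17943029 0.30313856] [179.49628394  -0.36004638  82.82591678] [-0.47719793  0.00980731  0.19845535] 0.7446989804602338
```

View pics/w5.png

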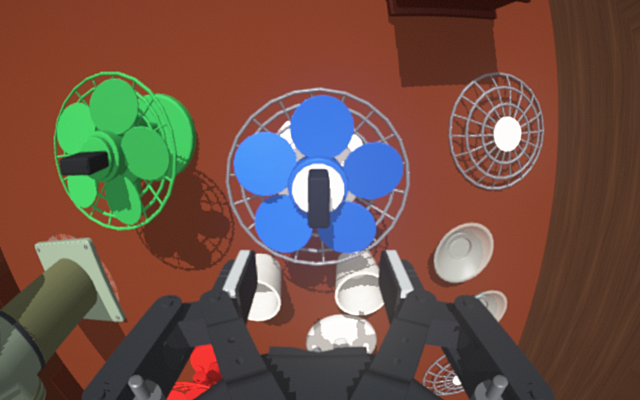

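View pics/w5c.png

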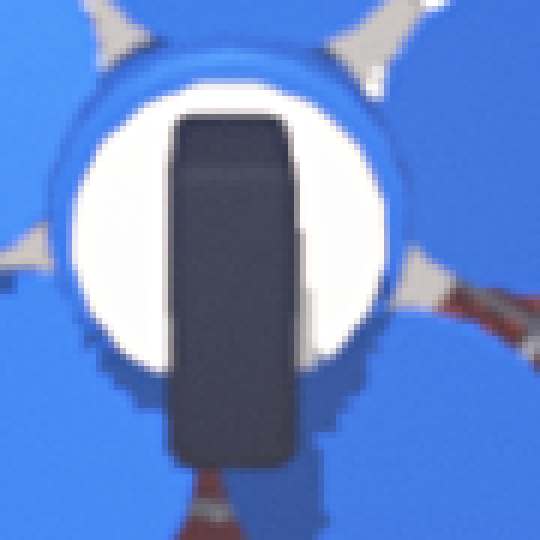

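Run:
```python
from h import *
from plant import env
c=dict(np.load("w5.npz"));f=lambda x,y:onz(c,280+x/6-.5,150+y/6-.5,.192,True)[:2]
d=f(173,463)+f(297,463)-f(173,170)-f(294,170);print("bar angle",np.degrees(np.arctan2(d[1],d[0])))
print(env.close_job())
```

```text
bar angle -96.8748845186197
the job is handed in; nothing more can be done
None
```

I loosened the blue-bladed fan's cap by about a quarter turn clockwise, let go of it, raised the gripper clear, and handed the job in at about 6.7 s. I did not touch the orange fan or the look-alikes.

- **Turn:** the wrist pictures put the cap's bar at −7.0° before and −96.9° after, so about 90° clockwise. The gripper's own turn (172.8° to 82.8°) agrees.
- **Forces:** readings at the end of each move never passed about 10 N. After release the force read about zero, with the tool 0.12 m above where it had gripped.
- **Position disagreement:** the rough positions from the scene and top cameras differed by 3 to 9 mm from the wrist camera's. I used the wrist value because the bar and the flange agreed there within about 1 mm, and the fingers closed squarely on the bar.
- **Refused call:** the first move call was refused because some fields were missing; nothing moved.

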